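# Press a jar lid home on a ratchet press

### The arm

A 6-joint arm with a two-finger parallel gripper is mounted at the origin on the work surface. World frame = base frame: x ahead of the robot, y to its left, z up, the work surface at z = 0. Lengths are in mm, angles in rad, forces in N, time in s.
With the tool pointing down it reaches from about 375 to 900 mm from the base axis. Payload 3.1 kg.
Tool frame: the origin (TCP) lies on the centre line of the jaws, within the pads' length; the fingertips stand 17 mm ahead of it and the grasp point (between the pads) lies 2 mm behind it; z points along the fingers, x is the direction in which the jaws open and shut, and the axes are right-handed (so a half turn about z gives the same grasp; the last joint's range is limited). The gripper opens to 85 mm and grips with 20 to 120 N. Pads are 22 mm wide; open, the fingers measure 114 mm over their backs; the gripper's body (76 mm by 85 mm) begins 54 mm behind the grasp point. The pads swing forward as they close: fully open they stand 13 mm farther back than shut.
Start: joints at [-1.391, 0.527, 1.433, -0, 1.181, -0.178], TCP at [219.491, -585.167, 248.31] pointing down, gripper open.
Joint ranges: [-3.08, 3.08], [-0.75, 2.2], [0.22, 2.44], [-1.43, 4.57], [0, 2.65], [-2.85, 2.85]. Speed limits (rad/s): [2.79, 2.79, 3.14, 3.14, 3.14, 3.14].

### API

Orientations are given as a rotation vector (axis times angle).
In Python, from plant import monitor, get_image, calibration, env gives the robot as it stands.
- The arm moves only by the tool play_rows, never from a script. Its arguments are lists of equal length, an entry for each row: "xyz": the shift along the tool's x, y, z scaled (see below), a list of three; "twist": the turn, a rotation vector about the tool's x, y, z scaled (see below), a list of three; "fingers": the opening in per cent of the stroke, from 0 (shut) to 100 (fully open). A call has 1 to 8 rows; each row shifts and turns the pose as measured when the row begins, along the tool's axes as they then stand; what a row does not reach is not made up. The controller multiplies each number of a shift by 120 mm and each number of a turn by 4 degrees. A row lasts 1/8 s, in which the tool goes at most 62.5 mm and 10.7 degrees, less where a joint would pass 70% of its speed; a pose out of reach is approached as far as the arm can. A call with a number of a shift or a turn outside -1 to 1 is refused whole. A call with a gripper value outside its range is refused whole. The fingers move at their own pace and stop on an object; "newtons" is the grip in N (left out, the last holds). Time passes only in rows, so rows that do not move let the fingers close. It gives the time, the measured TCP pose, the force and the opening at its end, in the units of the state.
- monitor.sense(): the state, without advancing time (a new reading comes with each control period).
- get_image(name): name is "side" or "top"; returns the picture (400x640x3 uint8, red, green, blue); there is no depth.
- calibration(name): a dict with "fx", "fy", "cx", "cy" (pixels), "k1" (the pictures are not rectified: a ray, as slopes to the right and down, at radius r is drawn at 1 + k1 r^2 times it, then the intrinsics apply), "view" (4x4, takes a point from world to camera coordinates). Camera axes: x right, y up, looking along -z (the intrinsics and any distortion apply to the point x, -y, -z); pixel columns grow to the right and rows downward; lengths in mm; the calibration is good to about 2 mm. A picture is of the moment at which its call begins. calibration takes no time and is no camera call.
- env.sign_off(): hands the job in, once; it reports no verdict.
The state is a dict: "time": time; "q": joint angles; "dq": joint speeds; "joint_torque": joint torques, N m; "ee_pos": TCP position; "ee_rot": TCP orientation; "wrist_force": force on the tool from outside, world axes, zero at the start; "ft_torque": the same for the moment, N m; "finger_gap": finger opening in mm.
Only numpy, scipy, OpenCV 4.12 (cv2) and the standard library are available. Lean on these libraries where they do the work, as an engineer would, in place of code of your own. Each camera call takes 0.05 s, during which the arm holds its last target.

### The job

Press the jar's lid fully home on the ratchet press: raise the carrier by its lift handle, tooth by tooth, until the lid is pushed down tight under the sprung foot without overloading the foot, and let go so that the pawl alone keeps it pressed for about a second. Then press the pawl's tail to lift the pawl out of the teeth and let the carrier sink all the way down, and leave the other things on the bench where they are.

Things in the scene. Friction and masses are not known exactly. Their poses are not given: they have to be found in the camera images.
- press: The bench press: white base 110 x 300 x 15 mm, fixed to the bench, with two steel uprights (269 mm high) guiding a toothed rail. Origin on the bench below the jar's axis; x across the base (away from the robot at yaw 0), y along it (-170 to +130 mm), z up. In this frame the uprights stand at y = -70 mm, the lift handle at y = +104, the pawl's tail pad at y = -164.
- carrier (a joint): Height (m) of the carrier: 0 = fully down, 0.096 = top stop. One rigid piece of toothed rail, platform, clamped jar and lift handle, 0.3 to 0.6 kg; oil-damped slide (60 N per m/s, 0.8 N friction), sinks by itself at 40 to 90 mm/s. Teeth 10 mm apart click up past the pawl (1 to 3 N each); going down, the pawl catches it at 9.5, 19.5, ... 89.5 mm, once raised 2 mm past.
- lift_handle (a point): Centre of the lift handle, a black bar 16 mm (along press x) x 56 mm (along press y) x 18 mm high on a 12 x 10 mm post below it, part of the carrier; free on all other sides; 98 mm above the bench when the carrier is down. Pinch it from above across the 16 mm and pull straight up.
- lid (a joint): How far (m) the jar's white push-on lid stands above its home position: 0 = fully home, 0.004 to 0.007 at the start. The lid slides home under about 2.5 N and stays where it is pushed.
- lid_top (a point): Centre of the lid's top face (lid 62 mm across, 12 mm thick); rises with the carrier and sinks with the lid.
- head_arm: Fixed overhead arm of the press and all it carries; frame as the press. A black sprung foot (48 mm across) hangs from it over the lid. Its height is set anew each time and not measured: 28 to 75 mm above the lid at the start, so feel for it. The foot starts to yield at 8 N, then 0.4 N more per mm; over 15 N (17 mm) overloads it. To stay pressed, the pawl must catch a tooth beyond that contact.
- pawl: The sprung pawl, a steel bell crank; origin at its pivot (a pin along press x, 75 mm above the bench, 98 mm to -y of the jar's axis), x along the pin, y towards the rail. Its nose reaches 35 mm up to the teeth, its tail 81 mm out to -y. Do not press it harder than 18 N.
- pawl_tail (a point): Centre of the top of the pad at the end of the pawl's tail, 26 mm (x) x 30 mm (y), 85 mm above the bench when engaged. Pressed straight down it lifts the nose out of the teeth: clear at 11 mm down, hard stop at 21 mm; 1 to 2 N against the spring, up to 8 N more with loaded teeth. Held down, the carrier sinks; let go, the pawl springs back.
- canister: Bystander: open steel canister, 80 mm across, 95 mm high, standing beside the press; origin at the centre of its underside.
- sample_jar: Bystander: amber jar with a white cap, 56 mm across, 64 mm high, standing beside the press; origin at the centre of its underside.
- dishes: Bystander: stack of clear dishes, 90 mm across, 41 mm high, in front of the press; origin at the centre of its underside.

How it is judged (in metres and radians):
On the way:
1. with the robot touching nothing, the pawl holds the carrier up, the lid home (within 1.5 mm) and pressed against the foot with more than 5 N, for half a second (contact force between head_arm and anything else above 5 N and value of joint lid below 0.0015 m and value of joint carrier above 0.02 m and contact force between each of the fingers, the arm and anything else below 0.3 N), for 0.5 s.
At the end, for the whole second after the job is handed in: The carrier is fully down (within 3 mm) and at rest, and the lid is home on the jar (within 1.5 mm) (value of joint carrier below 0.003 m and value of joint lid below 0.0015 m and velocity of joint carrier below 0.01 m/s); the robot touches nothing.
It fails at once if the sprung foot and its arm are loaded with more than 15 N (contact force between head_arm and anything else above 15 N).
It fails at once if the pawl is pressed with more than 18 N (contact force between the fingers and pawl above 18 N).
It fails at once if a bystander is moved more than 20 mm or tipped (distance of any of canister, sample_jar, dishes from where it was at the start of the episode above 0.02 m or angle between any of canister, sample_jar, dishes's own z axis and vertical above 0.3 rad).
It also fails if it takes over 64 s, if anything falls off the work surface, if the arm or the gripper's body presses on something with over 40 N, if the wrist force passes 120 N, or if a joint passes its speed limit or range.

## Working session

There is one attempt and no reset: what is moved stays moved. The work goes in short steps, Python scripts to look and compute and a tool call to move; the robot and the scene stay as the last step left them, time stands still between calls to the robot, and variables do not carry over. Pictures are saved under pics/ and viewed, and the job is handed in when it is done.

Besides the shell and the picture viewer there is one more tool, called after ">>>" as a command line: name --argument value ..., lists and objects as JSON in quotes. play_rows: Moves the arm, as the interface text tells. Its arguments: {"type":"object","properties":{"xyz":{"type":"array"},"twist":{"type":"array"},"fingers":{"type":"array"},"newtons":{"type":"number"}},"required":["xyz","twist","fingers"]}

```bash
ls; mkdir -p pics; python3 - <<'E'
from plant import monitor,get_image,calibration,env
import cv2
for n in ["side","top"]:
    im=get_image(n); cv2.imwrite(f"pics/{n}0.png",im[:,:,::-1])
    c=calibration(n); print(n,{k:c[k] for k in c})
print(monitor.sense())
E
```

```text
pics
side {'fx': 475.0599531485889, 'fy': 475.0599531485889, 'cx': 317.43708434901566, 'cy': 199.59500145123783, 'k1': 0.03538541401000005, 'view': array([[-9.44860515e-01, -3.27393826e-01, -7.20343555e-03,
         5.75576434e+02],
       [ 2.13308461e-01, -6.32001945e-01,  7.45032242e-01,
        -1.66592491e+02],
       [-2.48471541e-01,  7.02414994e-01,  6.66989557e-01,
        -7.32316493e+02],
       [ 0.00000000e+00,  0.00000000e+00,  0.00000000e+00,
         1.00000000e+00]])}
top {'fx': 433.6969317545556, 'fy': 433.6969317545556, 'cx': 323.2381799528521, 'cy': 195.45940945546562, 'k1': -0.007553453623768194, 'view': array([[-1.93457855e-02, -9.99584604e-01, -2.13625953e-02,
         5.44361650e+01],
       [ 9.98460258e-01, -2.04262383e-02,  5.15740402e-02,
        -5.78118091e+02],
       [-5.19889740e-02, -2.03319621e-02,  9.98440663e-01,
        -8.00548214e+02],
       [ 0.00000000e+00,  0.00000000e+00,  0.00000000e+00,
         1.00000000e+00]])}
{'time': 0.1, 'q': array([-1.39047274e+00,  5.28353302e-01,  1.43377214e+00,  2.46898924e-05,
        1.18142391e+00, -1.78506705e-01]), 'dq': array([ 0.00012276, -0.00093148, -0.00368114, -0.00019937,  0.00044011,
        0.00067904]), 'joint_torque': array([ 1.37986440e-04, -4.43305743e+01, -1.78586644e+01, -2.16460016e-04,
        3.87683103e-03, -4.47581300e-06]), 'ee_pos': array([ 219.40492919, -584.56793404,  247.44432745]), 'ee_rot': array([-2.58105034e+00,  1.78857314e+00,  2.14902294e-03]), 'wrist_force': array([ 0.50603616,  0.50138167, -0.91127878]), 'ft_torque': array([ 0.00202681, -0.01263816,  0.00559811]), 'finger_gap': 85.56292638546402}
```

View pics/side0.png

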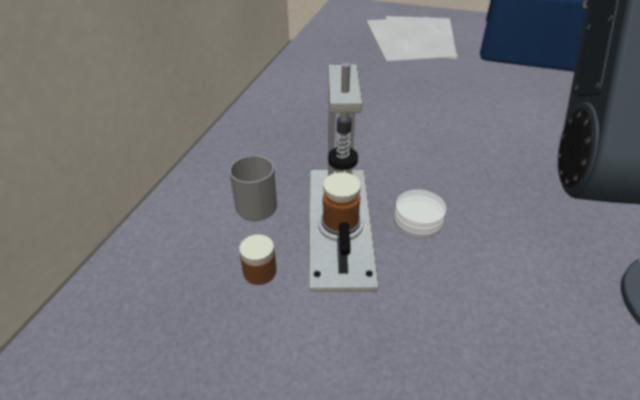

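View pics/top0.png

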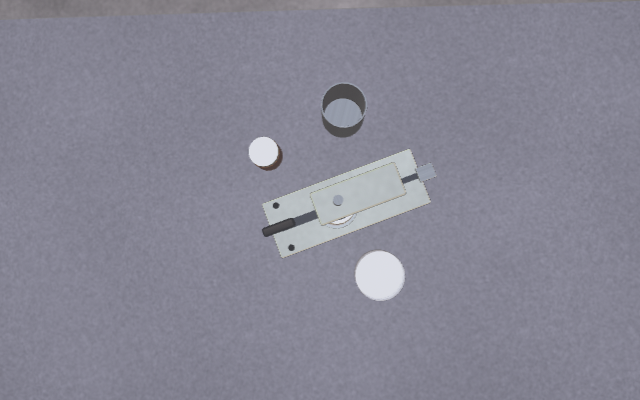

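The side view shows the handle at about (344,240). The top view shows the handle at about (278,228), the tail pad at (427,172) and the base between them. Next I measure these points.

```bash
cat > h.py <<'E'
import numpy as np,cv2
from plant import monitor,get_image,calibration,env
def ray(n,uv):
    c=calibration(n);K=np.array([[c['fx'],0,c['cx']],[0,c['fy'],c['cy']],[0,0,1]])
    p=cv2.undistortPoints(np.array([[uv]],float),K,np.array([c['k1'],0,0,0.]))[0,0]
    R=c['view'][:3,:3];t=c['view'][:3,3]
    return -R.T@t, R.T@np.array([p[0],-p[1],-1])
def onz(n,uv,z):
    o,d=ray(n,uv);return o+d*(z-o[2])/d[2]
def proj(n,P):
    c=calibration(n);q=c['view'][:3,:3]@P+c['view'][:3,3]
    x,y=q[0]/-q[2],-q[1]/-q[2];s=1+c['k1']*(x*x+y*y)
    return np.array([c['cx']+c['fx']*x*s,c['cy']+c['fy']*y*s])
E
python3 - <<'E'
from h import *
im=cv2.imread("pics/top0.png");g=im.max(axis=2)
for nm,(x0,y0,x1,y1) in dict(handle=(255,210,300,245),).items():
    m=np.zeros(g.shape,np.uint8);m[y0:y1,x0:x1]=(g[y0:y1,x0:x1]<60)
    n,l,st,ce=cv2.connectedComponentsWithStats(m)
    for i in range(1,n):
        if st[i,4]>20:
            ys,xs=np.where(l==i);r=cv2.minAreaRect(np.c_[xs,ys].astype(np.float32));print(nm,st[i],ce[i],r)
            print(onz("top",r[0],107),onz("top",r[0],98))
print(im[160:186:2,412:442:3].max(axis=2))
print(im[172,424],im[190,440])
# base
hsv=cv2.cvtColor(im,cv2.COLOR_BGR2HSV);print(im[240,270],hsv[240,270],hsv[200,300],hsv[100,200])
b=cv2.resize(im[130:270,240:460],None,fx=3.6,fy=3.6,interpolation=cv2.INTER_CUBIC);cv2.imwrite("pics/topz.png",b)
s=cv2.imread("pics/side0.png")[50:300,220:460];cv2.imwrite("pics/sidez.png",cv2.resize(s,None,fx=2.4,fy=2.4,interpolation=cv2.INTER_CUBIC))
E
```

```text
[[198 145 152 149 145 146 149 145 148 151]
 [198 187 149 154 144 150 127 146 148 148]
 [197 183 153 151 139 168 169 148 147 149]
 [196 192 150 178 168 169 167 126 147 147]
 [197 167 168 170 167 166 170 161 144 151]
 [196 140 170 166 169 171 172 174 152 147]
 [195 180 169 172 172 174 173 174 152 146]
 [130  94 170 173 174 173 171 168 146 149]
 [ 94  93 127 173 172 169 171 173 143 149]
 [ 94  96 120 170 170 173 161 148 145 151]
 [144 195 181 173 163 148 151 147 147 152]
 [195 194 196 163 144 150 149 147 148 151]
 [195 194 195 192 118 150 152 148 149 147]]
[172 158 151] [149 135 136]
[148 134 135] [122  24 148] [ 99  13 196] [122  25 144]
```

View pics/topz.png

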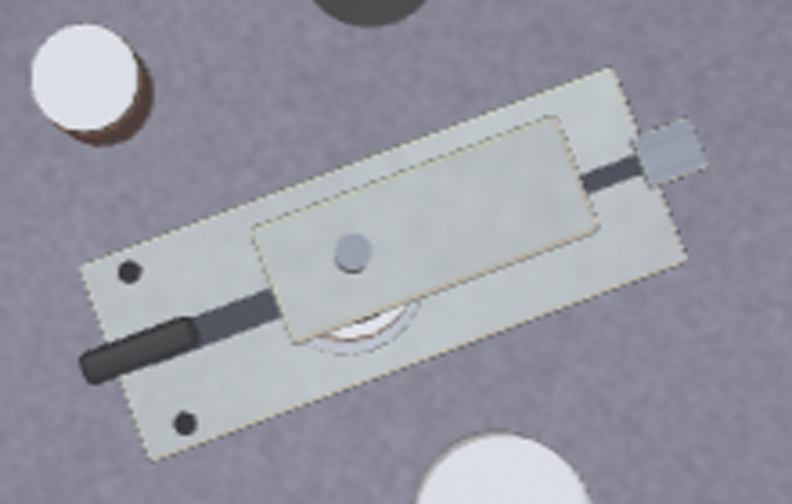

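View pics/sidez.png

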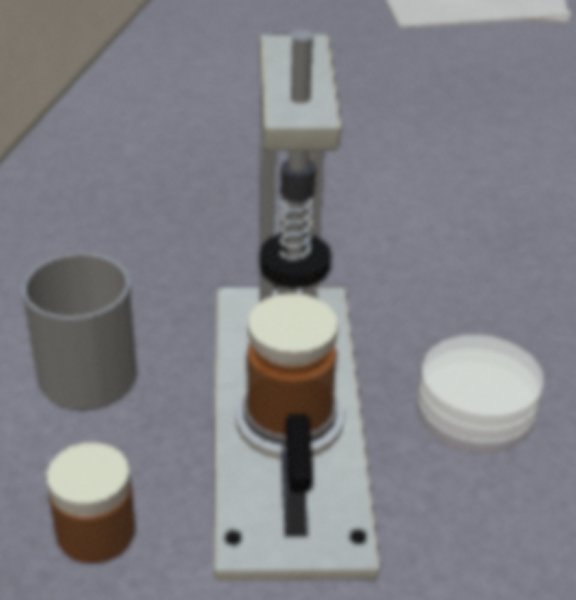

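```bash
python3 - <<'E'
from h import *
z=lambda a,b:(240+(a+.5)/3.6-.5,130+(b+.5)/3.6-.5)
c=[onz("top",z(*p),15) for p in [(82,268),(612,68),(687,262),(153,460)]]
c=np.array(c);print(c.round(1))
for i in range(4):print(np.linalg.norm(c[i]-c[(i+1)%4]).round(1))
yd=(c[0]+c[3]-c[1]-c[2]);yd/=np.linalg.norm(yd);xd=np.array([yd[1],-yd[0],0])
print("yaw",np.arctan2(xd[1],xd[0]))
o=c.mean(0)+20*yd;print("origin",o)
print("pred handle",o+104*yd,"tail",o-164*yd)
h=onz("top",z(139,351),107);print("handle meas",h)
t=onz("top",z(672,151),85);print("tail meas",t)
d=h-t;print(np.hypot(*d[:2]),np.arctan2(-d[0],d[1]))
print(proj("side",np.r_[h[:2],98]),proj("side",np.r_[t[:2],85]))
s=onz("side",(344,238),98);print("side handle",s)
# lid top from side
print(onz("side",(220+293/2.4,50+325/2.4),134))
# head arm corners from both
for q in [(253,228),(557,117),(598,228),(293,342)]:print(onz("top",z(*q),290))
for uv in [(272,200),]:pass
print("jar",onz("top",z(84,77),64),"can",onz("top",(344,104),95),"dish",onz("top",(380,275),41))
S=monitor.sense();import scipy.spatial.transform as T
print(T.Rotation.from_rotvec(S['ee_rot']).as_matrix().round(3))
E
```

```text
[[ 565.2  158.    15. ]
 [ 664.4 -121.7   15. ]
 [ 562.  -157.6   15. ]
 [ 464.5  122.2   15. ]]
296.8
108.5
296.2
106.9
yaw 0.3380547694565145
origin [557.37434505  19.07974896  15.        ]
pred handle [522.88247598 117.19351439  15.        ] tail [ 611.76536935 -135.63811193   15.        ]
handle meas [522.95830613 117.11872245 107.        ]
tail meas [ 612.91257363 -136.36730385   85.        ]
268.97385704060974 0.34100562786258354
[345.63545982 236.86607804] [338.27528391 141.10472038]
side handle [524.61111758 120.15449318  98.        ]
[551.42004241  45.15147132 134.        ]
[568.24393678  53.90748059 290.        ]
[604.62806023 -52.28043554 290.        ]
[565.79093128 -65.32243416 290.        ]
[528.52217785  40.78203047 290.        ]
jar [658.15302012 147.95853809  64.        ] can [731.30256813   2.64206316  95.        ] dish [432.22607895 -57.07078871  41.        ]
[[ 0.351 -0.936 -0.   ]
 [-0.936 -0.351  0.002]
 [-0.002 -0.    -1.   ]]
```

```bash
cat >> h.py <<'E'
from scipy.spatial.transform import Rotation as Rn
def state():
    S=monitor.sense();M=Rn.from_rotvec(S['ee_rot']).as_matrix()
    return S,M
def plan(target,yaw,n):
    S,M=state();p=S['ee_pos'];psi=np.arctan2(M[1,0],M[0,0])
    d=(np.array(target)-p)/n; tw=np.degrees(((psi-yaw)+np.pi)%(2*np.pi)-np.pi)/4
    t=np.clip(tw/n,-1,1)
    print('t',S['time'],'p',p.round(1),'yaw',psi.round(3),'tilt',(M@[0,0,1]).round(3),'F',S['wrist_force'].round(2),'gap',round(S['finger_gap'],1),'turn left units',round(tw,2))
    out=[]
    for i in range(n):
        R=M@Rn.from_rotvec([0,0,np.radians(4*t*i)]).as_matrix()
        out.append([round(float(v),2) for v in R.T@d/120])
    print(out,[0,0,round(float(t),2)])
E
python3 - <<'E'
from h import *
plan((400,-210,248),0.34,8)
E
```

```text
t 0.1 p [ 219.4 -584.6  247.4] yaw -1.212 tilt [-0.     0.002 -1.   ] F [ 0.51  0.5  -0.91] gap 85.6 turn left units -22.23
[[-0.3, -0.31, 0.0], [-0.28, -0.33, 0.0], [-0.25, -0.35, 0.0], [-0.23, -0.37, 0.0], [-0.2, -0.38, 0.0], [-0.17, -0.4, 0.0], [-0.15, -0.41, 0.0], [-0.12, -0.42, 0.0]] [0, 0, -1.0]
```

>>> play_rows --xyz '[[-0.3,-0.31,0],[-0.28,-0.33,0],[-0.25,-0.35,0],[-0.23,-0.37,0],[-0.2,-0.38,0],[-0.17,-0.4,0],[-0.15,-0.41,0],[-0.12,-0.42,0]]' --twist '[[0,0,-1],[0,0,-1],[0,0,-1],[0,0,-1],[0,0,-1],[0,0,-1],[0,0,-1],[0,0,-1]]' --fingers '[100,100,100,100,100,100,100,100]'

```text
time: 1.1
ee_pos: [399.8, -200.4, 245.2]
ee_rot: [-2.977, 0.993, 0.003]
wrist_force: [0.8, 0.4, 0.1]
finger_gap: 85.2
```

```bash
python3 - <<'E'
from h import *
plan((435,120,225),0.34,8)
E
```

```text
t 1.1 p [ 399.8 -200.4  245.2] yaw -0.644 tilt [-0.001  0.004 -1.   ] F [0.81 0.37 0.13] gap 85.2 turn left units -14.09
[[-0.17, -0.29, 0.02], [-0.15, -0.3, 0.02], [-0.13, -0.31, 0.02], [-0.11, -0.32, 0.02], [-0.08, -0.32, 0.02], [-0.06, -0.33, 0.02], [-0.04, -0.33, 0.02], [-0.02, -0.34, 0.02]] [0, 0, -1.0]
```

>>> play_rows --xyz '[[-0.17,-0.29,0.02],[-0.15,-0.3,0.02],[-0.13,-0.31,0.02],[-0.11,-0.32,0.02],[-0.08,-0.32,0.02],[-0.06,-0.33,0.02],[-0.04,-0.33,0.02],[-0.02,-0.34,0.02]]' --twist '[[0,0,-1],[0,0,-1],[0,0,-1],[0,0,-1],[0,0,-1],[0,0,-1],[0,0,-1],[0,0,-1]]' --fingers '[100,100,100,100,100,100,100,100]'

```text
time: 2.1
ee_pos: [431.9, 131.9, 225.7]
ee_rot: [-3.136, 0.102, 0.002]
wrist_force: [1.3, 0.4, 0.6]
finger_gap: 85.7
```

```bash
python3 - <<'E'
from h import *
plan((523,117,180),0.34,7)
E
```

```text
t 2.1 p [431.9 131.9 225.7] yaw -0.065 tilt [-0.001  0.004 -1.   ] F [1.33 0.36 0.6 ] gap 85.7 turn left units -5.8
[[0.11, 0.01, 0.05], [0.11, 0.02, 0.05], [0.11, 0.02, 0.05], [0.11, 0.03, 0.05], [0.1, 0.04, 0.05], [0.1, 0.04, 0.05], [0.1, 0.05, 0.05]] [0, 0, -0.83]
```

>>> play_rows --xyz '[[0.11,0.01,0.05],[0.11,0.02,0.05],[0.11,0.02,0.05],[0.11,0.03,0.05],[0.1,0.04,0.05],[0.1,0.04,0.05],[0.1,0.05,0.05],[0,0,0]]' --twist '[[0,0,-0.83],[0,0,-0.83],[0,0,-0.83],[0,0,-0.83],[0,0,-0.83],[0,0,-0.83],[0,0,-0.83],[0,0,0]]' --fingers '[100,100,100,100,100,100,100,100]'

```text
time: 3.1
ee_pos: [523.4, 121.3, 179.5]
ee_rot: [-3.085, -0.564, 0.011]
wrist_force: [-0.5, -0.5, -0.1]
finger_gap: 85.7
```

```bash
python3 - <<'E'
from h import *
for n in ["side","top"]: cv2.imwrite(f"pics/{n}1.png",get_image(n)[:,:,::-1])
plan((523,117,97),0.34,7)
E
```

```text
t 3.2 p [522.3 121.5 179.8] yaw 0.362 tilt [-0.008  0.004 -1.   ] F [-0.65  0.3  -0.35] gap 85.2 turn left units 0.31
[[-0.0, 0.01, 0.1], [-0.0, 0.01, 0.1], [-0.0, 0.01, 0.1], [-0.0, 0.01, 0.1], [-0.0, 0.01, 0.1], [-0.0, 0.01, 0.1], [-0.0, 0.01, 0.1]] [0, 0, 0.04]
```

View pics/side1.png

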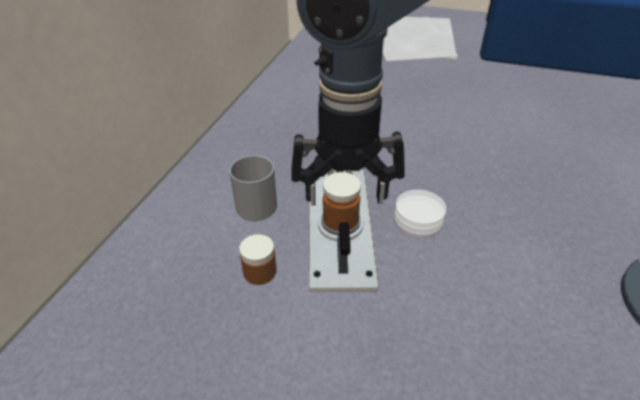

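View pics/top1.png

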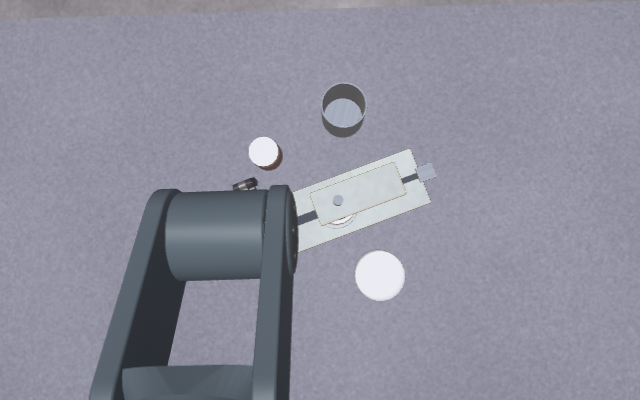

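The hand straddles the handle: the fingers are at columns 310 and 383 and the handle is at 344. Descending.

>>> play_rows --xyz '[[0,0.01,0.1],[0,0.01,0.1],[0,0.01,0.1],[0,0.01,0.1],[0,0,0.1],[0,0,0.1],[0,0,0.08],[0,0,0]]' --twist '[[0,0,0.1],[0,0,0.1],[0,0,0.1],[0,0,0],[0,0,0],[0,0,0],[0,0,0],[0,0,0]]' --fingers '[100,100,100,100,100,60,60,60]'

```text
time: 4.2
ee_pos: [521.0, 117.4, 91.9]
ee_rot: [-3.091, -0.528, 0.017]
wrist_force: [0.5, 0.6, 0.4]
finger_gap: 51.0
```

```bash
python3 - <<'E'
from h import *
im=get_image("side")[150:300,240:440];cv2.imwrite("pics/s2.png",cv2.resize(im[:,:,::-1],None,fx=4,fy=4))
plan((523,117,97),0.34,1)
E
```

```text
t 4.25 p [521.4 117.4  92.3] yaw 0.339 tilt [-0.011  0.004 -1.   ] F [-0.18  0.91  0.44] gap 51.1 turn left units -0.02
[[0.01, 0.01, -0.04]] [0, 0, -0.02]
```

View pics/s2.png

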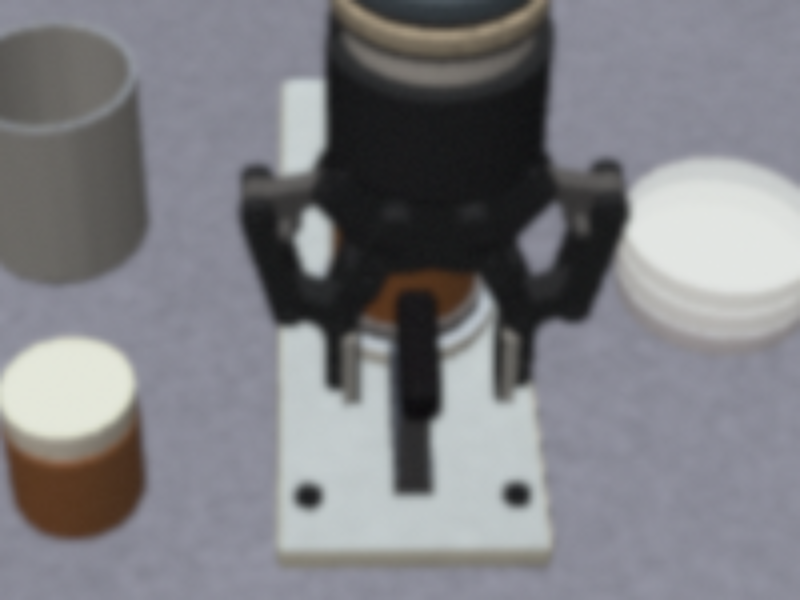

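>>> play_rows --xyz '[[0.02,0,-0.03],[0,0,0],[0,0,0],[0,0,0],[0,0,0],[0,0,0]]' --twist '[[0,0,0],[0,0,0],[0,0,0],[0,0,0],[0,0,0],[0,0,0]]' --fingers '[60,40,10,5,5,5]' --newtons 40

```text
time: 5.0
ee_pos: [524.5, 118.2, 97.5]
ee_rot: [-3.091, -0.529, 0.011]
wrist_force: [-0.5, -0.2, 0.2]
finger_gap: 15.2
```

```bash
python3 - <<'E'
from h import *
plan((523,117,97),0.34,1)
E
```

```text
t 5.0 p [524.5 118.2  97.5] yaw 0.339 tilt [-0.008  0.004 -1.   ] F [-0.55 -0.2   0.19] gap 15.2 turn left units -0.02
[[-0.02, 0.01, 0.0]] [0, 0, -0.02]
```

>>> play_rows --xyz '[[0,0,-0.025],[0,0,-0.025],[0,0,-0.025],[0,0,-0.025],[0,0,-0.025],[0,0,-0.025],[0,0,-0.025]]' --twist '[[0,0,0],[0,0,0],[0,0,0],[0,0,0],[0,0,0],[0,0,0],[0,0,0]]' --fingers '[5,5,5,5,5,5,5]'

```text
time: 5.88
ee_pos: [524.5, 118.2, 117.0]
ee_rot: [-3.091, -0.528, 0.013]
wrist_force: [0.8, 0.4, -9.3]
finger_gap: 15.2
```

```bash
python3 - <<'E'
from h import *
im=get_image("side")[40:300,200:460];cv2.imwrite("pics/s3.png",cv2.resize(im[:,:,::-1],None,fx=2.3,fy=2.3))
plan((523,117,97),0.34,1)
E
```

```text
t 5.925 p [524.5 118.2 117.5] yaw 0.339 tilt [-0.009  0.004 -1.   ] F [ 0.65 -0.74 -3.68] gap 15.2 turn left units -0.02
[[-0.01, 0.01, 0.17]] [0, 0, -0.02]
```

View pics/s3.png

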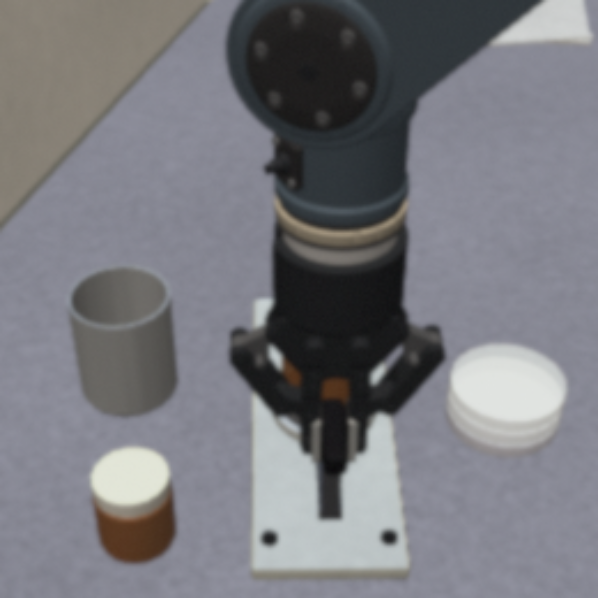

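The handle is gripped and raised 20 mm. From here I feel for the foot in short steps.

>>> play_rows --xyz '[[0,0,-0.02],[0,0,-0.02],[0,0,0]]' --twist '[[0,0,0],[0,0,0],[0,0,0]]' --fingers '[5,5,5]'

```text
time: 6.3
ee_pos: [524.5, 118.2, 123.0]
ee_rot: [-3.091, -0.529, 0.012]
wrist_force: [1.3, 0.2, -7.3]
finger_gap: 15.5
```

>>> play_rows --xyz '[[0,0,-0.02],[0,0,-0.02],[0,0,0]]' --twist '[[0,0,0],[0,0,0],[0,0,0]]' --fingers '[5,5,5]'

```text
time: 6.68
ee_pos: [524.5, 118.2, 128.2]
ee_rot: [-3.091, -0.528, 0.012]
wrist_force: [0.9, -0.2, -5.5]
finger_gap: 15.6
```

>>> play_rows --xyz '[[0,0,-0.02],[0,0,-0.02],[0,0,0]]' --twist '[[0,0,0],[0,0,0],[0,0,0]]' --fingers '[5,5,5]'

```text
time: 7.05
ee_pos: [524.5, 118.2, 133.2]
ee_rot: [-3.091, -0.529, 0.012]
wrist_force: [0.8, 0.4, -7.1]
finger_gap: 15.7
```

>>> play_rows --xyz '[[0,0,-0.02],[0,0,-0.02],[0,0,0]]' --twist '[[0,0,0],[0,0,0],[0,0,0]]' --fingers '[5,5,5]'

```text
time: 7.42
ee_pos: [524.5, 118.2, 138.5]
ee_rot: [-3.091, -0.528, 0.012]
wrist_force: [0.3, 1.1, -7.7]
finger_gap: 15.6
```

>>> play_rows --xyz '[[0,0,-0.02],[0,0,-0.02],[0,0,0]]' --twist '[[0,0,0],[0,0,0],[0,0,0]]' --fingers '[5,5,5]'

```text
time: 7.8
ee_pos: [524.5, 118.1, 143.5]
ee_rot: [-3.091, -0.528, 0.012]
wrist_force: [0.2, 0.4, -7.1]
finger_gap: 15.5
```

>>> play_rows --xyz '[[0,0,-0.02],[0,0,-0.02],[0,0,0]]' --twist '[[0,0,0],[0,0,0],[0,0,0]]' --fingers '[5,5,5]'

```text
time: 8.18
ee_pos: [524.5, 118.2, 148.2]
ee_rot: [-3.091, -0.528, 0.013]
wrist_force: [0.7, -0.1, -7.0]
finger_gap: 15.1
```

>>> play_rows --xyz '[[0,0,-0.02],[0,0,-0.02],[0,0,0]]' --twist '[[0,0,0],[0,0,0],[0,0,0]]' --fingers '[5,5,5]'

```text
time: 8.55
ee_pos: [524.5, 118.1, 151.9]
ee_rot: [-3.09, -0.528, 0.014]
wrist_force: [3.0, 0.5, -12.9]
finger_gap: 14.9
```

>>> play_rows --xyz '[[0,0,0],[0,0,0]]' --twist '[[0,0,0],[0,0,0]]' --fingers '[5,5]'

```text
time: 8.8
ee_pos: [524.5, 118.1, 151.9]
ee_rot: [-3.09, -0.528, 0.014]
wrist_force: [2.5, -0.7, -13.9]
finger_gap: 15.0
```

```bash
python3 - <<'E'
from h import *
plan((523,117,97),0.34,1)
im=get_image("side")[0:300,200:460]
cv2.imwrite("pics/s4.png",cv2.resize(im[:,:,::-1],None,fx=2,fy=2))
plan((523,117,97),0.34,1)
E
```

```text
t 8.8 p [524.5 118.1 151.9] yaw 0.339 tilt [-0.01   0.005 -1.   ] F [  2.52  -0.73 -13.93] gap 15.0 turn left units -0.02
[[-0.01, 0.01, 0.46]] [0, 0, -0.02]
t 8.85 p [524.5 118.1 151.8] yaw 0.338 tilt [-0.01   0.005 -1.   ] F [  2.63   0.66 -14.93] gap 15.2 turn left units -0.02
[[-0.01, 0.01, 0.46]] [0, 0, -0.02]
```

View pics/s4.png

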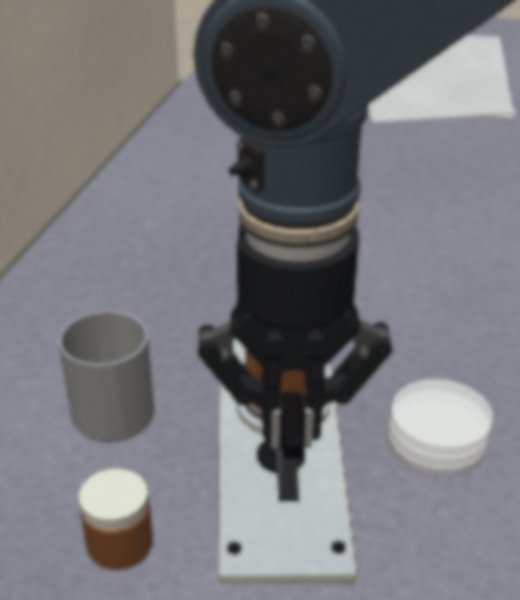

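Contact: at rest the wrist force is about −14 N against −6 N before, at h ≈ 54.4 mm. The next tooth catches at 59.5, so I raise to about 63.

>>> play_rows --xyz '[[0,0,-0.02],[0,0,-0.02],[0,0,0]]' --twist '[[0,0,0],[0,0,0],[0,0,0]]' --fingers '[5,5,5]'

```text
time: 9.22
ee_pos: [524.5, 118.1, 155.8]
ee_rot: [-3.09, -0.528, 0.015]
wrist_force: [3.4, -0.0, -15.6]
finger_gap: 15.2
```

>>> play_rows --xyz '[[0,0,-0.02],[0,0,-0.02],[0,0,0]]' --twist '[[0,0,0],[0,0,0],[0,0,0]]' --fingers '[5,5,5]'

```text
time: 9.6
ee_pos: [524.5, 118.1, 160.5]
ee_rot: [-3.09, -0.528, 0.015]
wrist_force: [3.6, -0.2, -18.1]
finger_gap: 15.2
```

>>> play_rows --xyz '[[0,0,0.015],[0,0,0.01],[0,0,0]]' --twist '[[0,0,0],[0,0,0],[0,0,0]]' --fingers '[5,5,5]'

```text
time: 9.98
ee_pos: [524.5, 118.1, 158.0]
ee_rot: [-3.09, -0.528, 0.014]
wrist_force: [3.7, -0.6, -17.9]
finger_gap: 15.0
```

>>> play_rows --xyz '[[0,0,0.01],[0,0,0]]' --twist '[[0,0,0],[0,0,0]]' --fingers '[5,5]'

```text
time: 10.22
ee_pos: [524.5, 118.1, 157.6]
ee_rot: [-3.09, -0.528, 0.014]
wrist_force: [3.1, -0.1, -15.7]
finger_gap: 15.5
```

>>> play_rows --xyz '[[0,0,0.01],[0,0,0.01],[0,0,0]]' --twist '[[0,0,0],[0,0,0],[0,0,0]]' --fingers '[5,5,5]'

```text
time: 10.6
ee_pos: [524.5, 118.2, 157.3]
ee_rot: [-3.091, -0.529, 0.012]
wrist_force: [1.6, -0.3, -10.4]
finger_gap: 15.0
```

>>> play_rows --xyz '[[0,0,0.01],[0,0,0.01],[0,0,0.01],[0,0,0]]' --twist '[[0,0,0],[0,0,0],[0,0,0],[0,0,0]]' --fingers '[5,5,5,5]'

```text
time: 11.1
ee_pos: [524.5, 118.2, 157.1]
ee_rot: [-3.091, -0.529, 0.01]
wrist_force: [1.1, 0.1, -4.3]
finger_gap: 15.4
```

The pawl has caught: z is steady at 157.1 mm (h ≈ 59.6) while my load drops. Letting go now.

>>> play_rows --xyz '[[0,0,0.01],[0,0,0],[0,0,0],[0,0,0],[0,0,0],[0,0,0],[0,0,0],[0,0,0]]' --twist '[[0,0,0],[0,0,0],[0,0,0],[0,0,0],[0,0,0],[0,0,0],[0,0,0],[0,0,0]]' --fingers '[5,40,70,70,70,70,70,70]'

```text
time: 12.1
ee_pos: [525.1, 118.2, 156.3]
ee_rot: [-3.091, -0.529, 0.009]
wrist_force: [0.5, 0.3, -0.4]
finger_gap: 59.6
```

>>> play_rows --xyz '[[0,0,0],[0,0,0],[0,0,0],[0,0,0],[0,0,0],[0,0,0],[0,0,0]]' --twist '[[0,0,0],[0,0,0],[0,0,0],[0,0,0],[0,0,0],[0,0,0],[0,0,0]]' --fingers '[70,70,70,70,70,70,70]'

```text
time: 12.98
ee_pos: [525.1, 118.2, 156.3]
ee_rot: [-3.091, -0.529, 0.008]
wrist_force: [0.6, -0.4, -0.0]
finger_gap: 59.9
```

```bash
python3 - <<'E'
from h import *
im=get_image("side")[100:300,240:440];cv2.imwrite("pics/s5.png",cv2.resize(im[:,:,::-1],None,fx=3,fy=3))
plan((523,117,260),0.34,8)
for h in (49.5,59.5):print(h,(proj("side",np.array([514,143,107+h]))-[240,100])*3)
E
```

```text
t 13.025 p [525.1 118.2 156.3] yaw 0.339 tilt [-0.006  0.004 -1.   ] F [0.18 0.29 0.25] gap 59.7 turn left units -0.02
[[-0.0, -0.0, -0.11], [-0.0, -0.0, -0.11], [-0.0, -0.0, -0.11], [-0.0, -0.0, -0.11], [-0.0, -0.0, -0.11], [-0.0, -0.0, -0.11], [-0.0, -0.0, -0.11], [-0.0, -0.0, -0.11]] [0, 0, -0.0]
49.5 [323.63137371 365.64458437]
59.5 [324.40949165 349.95459157]
```

View pics/s5.png

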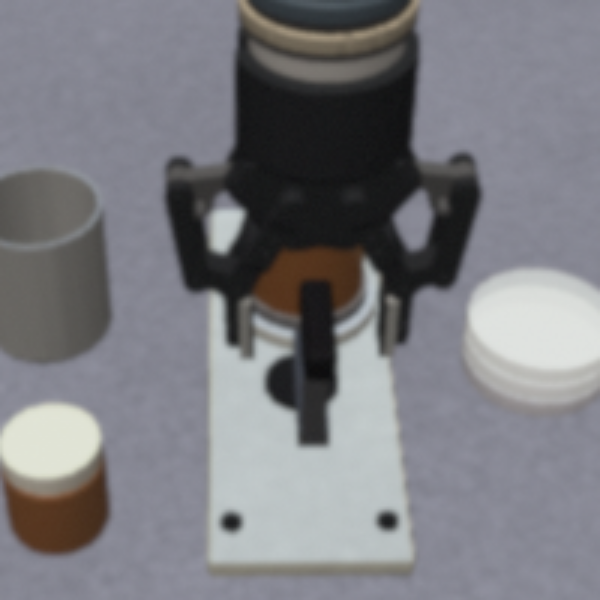

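The image shows the handle end's top edge at about (318,350), which matches h = 59.5, and the fingers are clear on both sides. Withdrawing up and away.

>>> play_rows --xyz '[[0,0,-0.1],[0,0,-0.15],[0,0,-0.15],[0,0,-0.15],[0,0,-0.15],[-0.1,0,-0.05],[-0.3,0,0],[-0.35,0,0]]' --twist '[[0,0,0],[0,0,0],[0,0,0],[0,0,0],[0,0,0],[0,0,0],[0,0,0],[0,0,0]]' --fingers '[70,70,70,70,70,70,70,70]'

```text
time: 14.02
ee_pos: [440.2, 87.2, 253.4]
ee_rot: [-3.092, -0.532, -0.0]
wrist_force: [0.1, -0.4, -0.0]
finger_gap: 59.7
```

```bash
python3 - <<'E'
from h import *
plan((400,-180,245),0.34,8)
E
```

```text
t 14.025 p [440.2  87.2 253.4] yaw 0.341 tilt [-0.     0.004 -1.   ] F [ 0.15 -0.36 -0.01] gap 59.7 turn left units 0.01
[[-0.13, 0.25, 0.01], [-0.13, 0.25, 0.01], [-0.13, 0.25, 0.01], [-0.13, 0.25, 0.01], [-0.13, 0.25, 0.01], [-0.13, 0.25, 0.01], [-0.13, 0.25, 0.01], [-0.13, 0.25, 0.01]] [0, 0, 0.0]
```

>>> play_rows --xyz '[[-0.13,0.25,0.01],[-0.13,0.25,0.01],[-0.13,0.25,0.01],[-0.13,0.25,0.01],[-0.13,0.25,0.01],[-0.13,0.25,0.01],[-0.13,0.25,0.01],[-0.13,0.25,0.01]]' --twist '[[0,0,0],[0,0,0],[0,0,0],[0,0,0],[0,0,0],[0,0,0],[0,0,0],[0,0,0]]' --fingers '[70,50,20,0,0,0,0,0]'

```text
time: 15.02
ee_pos: [388.6, -184.2, 242.2]
ee_rot: [-3.087, -0.537, 0.014]
wrist_force: [0.5, -0.6, 0.3]
finger_gap: 0.0
```

```bash
python3 - <<'E'
from h import *
im=get_image("side")[40:300,220:460];cv2.imwrite("pics/s6.png",cv2.resize(im[:,:,::-1],None,fx=2.3,fy=2.3,interpolation=cv2.INTER_CUBIC))
im=get_image("top");cv2.imwrite("pics/t6.png",im[:,:,::-1])
plan((612.5,-150,200),0.34,8)
E
```

```text
t 15.125 p [ 389.3 -186.3  242.3] yaw 0.341 tilt [-0.009  0.005 -1.   ] F [0.11 1.1  0.27] gap -0.3 turn left units 0.01
[[0.23, 0.04, 0.04], [0.23, 0.04, 0.04], [0.23, 0.04, 0.04], [0.23, 0.04, 0.04], [0.23, 0.04, 0.04], [0.23, 0.04, 0.04], [0.23, 0.04, 0.04], [0.23, 0.04, 0.04]] [0, 0, 0.0]
```

View pics/s6.png

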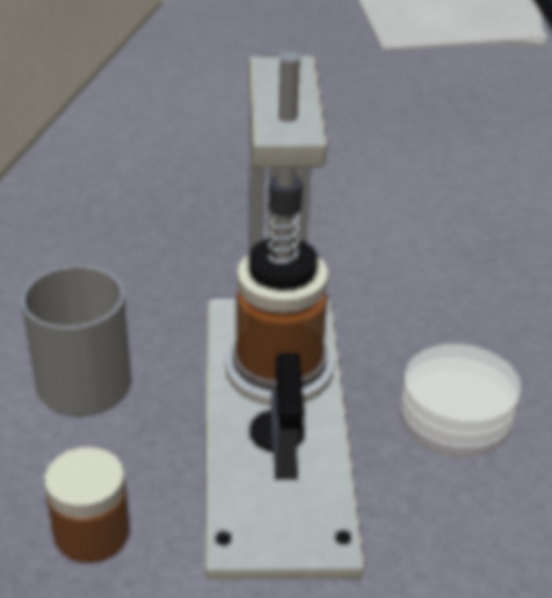

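View pics/t6.png

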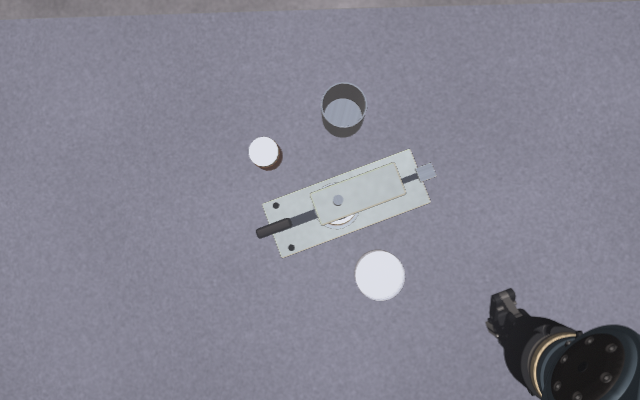

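The foot sits on the lid at about (283,262) in the zoomed side view, with the carrier held up, the bystanders unmoved and the tail pad still at (427,172) in the top view. Going to the tail with the fingers shut.

>>> play_rows --xyz '[[0.23,0.04,0.03],[0.23,0.04,0.03],[0.23,0.04,0.03],[0.23,0.04,0.03],[0.23,0.04,0.03],[0.23,0.04,0.03],[0.23,0.04,0.03],[0.2,0.03,0.03]]' --twist '[[0,0,0],[0,0,0],[0,0,0],[0,0,0],[0,0,0],[0,0,0],[0,0,0],[0,0,0]]' --fingers '[0,0,0,0,0,0,0,0]'

```text
time: 16.12
ee_pos: [602.6, -137.8, 209.0]
ee_rot: [-3.079, -0.527, 0.029]
wrist_force: [-0.4, 0.4, 0.0]
finger_gap: -0.3
```

```bash
python3 - <<'E'
from h import *
plan((612.5,-136,125),0.34,8)
im=get_image("side")[0:260,220:460];cv2.imwrite("pics/s7.png",cv2.resize(im[:,:,::-1],None,fx=2.3,fy=2.3,interpolation=cv2.INTER_CUBIC))
plan((612.5,-136,125),0.34,8)
E
```

```text
t 16.125 p [ 602.6 -137.8  209. ] yaw 0.339 tilt [-0.021  0.014 -1.   ] F [-0.38  0.38  0.04] gap -0.3 turn left units -0.01
[[0.01, 0.0, 0.09], [0.01, 0.0, 0.09], [0.01, 0.0, 0.09], [0.01, 0.0, 0.09], [0.01, 0.0, 0.09], [0.01, 0.0, 0.09], [0.01, 0.0, 0.09], [0.01, 0.0, 0.09]] [0, 0, -0.0]
t 16.175 p [ 605.5 -137.3  208.5] yaw 0.34 tilt [-0.018  0.014 -1.   ] F [ 2.77 -0.26  0.31] gap 0.0 turn left units 0.0
[[0.01, 0.0, 0.09], [0.01, 0.0, 0.09], [0.01, 0.0, 0.09], [0.01, 0.0, 0.09], [0.01, 0.0, 0.09], [0.01, 0.0, 0.09], [0.01, 0.0, 0.09], [0.01, 0.0, 0.09]] [0, 0, 0.0]
```

View pics/s7.png

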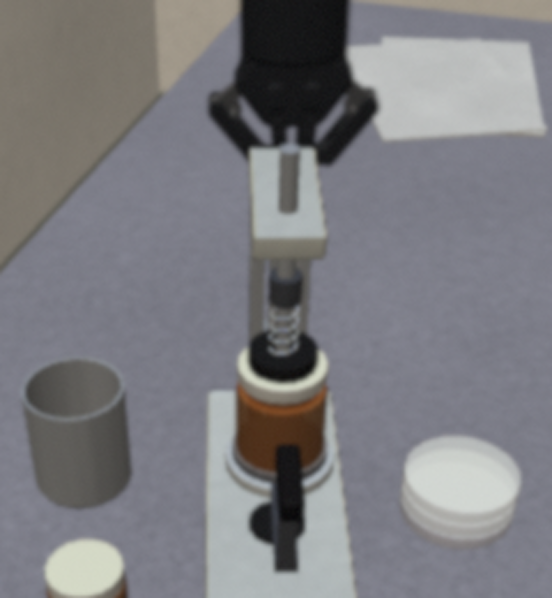

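>>> play_rows --xyz '[[0.02,0,0.09],[0.02,0,0.09],[0.02,0,0.09],[0,0,0.09],[0,0,0.09],[0,0,0.09],[0,0,0.09],[0,0,0]]' --twist '[[-0.15,0.1,0],[-0.12,0.08,0],[0,0,0],[0,0,0],[0,0,0],[0,0,0],[0,0,0],[0,0,0]]' --fingers '[0,0,0,0,0,0,0,0]'

```text
time: 17.18
ee_pos: [607.3, -132.5, 126.2]
ee_rot: [-3.093, -0.531, 0.008]
wrist_force: [-0.8, -0.3, 0.4]
finger_gap: -0.3
```

```bash
python3 - <<'E'
from h import *
plan((612.5,-136,103),0.34,3)
for n in ("top","side"):
  im=get_image(n);cv2.imwrite(f"pics/{n}8.png",im[:,:,::-1])
E
```

```text
t 17.175 p [ 607.3 -132.5  126.2] yaw 0.34 tilt [-0.006  0.003 -1.   ] F [-0.79 -0.29  0.41] gap -0.3 turn left units -0.0
[[0.01, 0.01, 0.06], [0.01, 0.01, 0.06], [0.01, 0.01, 0.06]] [0, 0, -0.0]
```

View pics/top8.png

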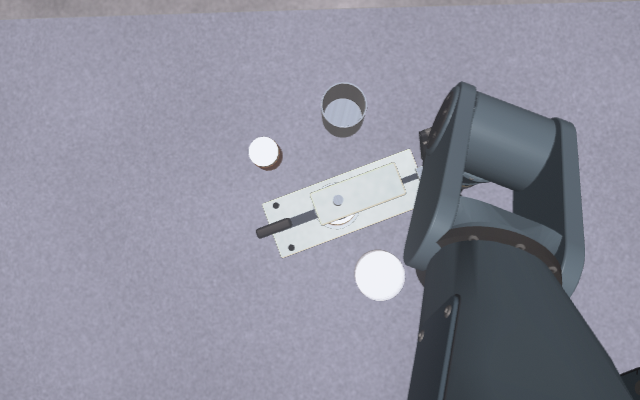

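View pics/side8.png

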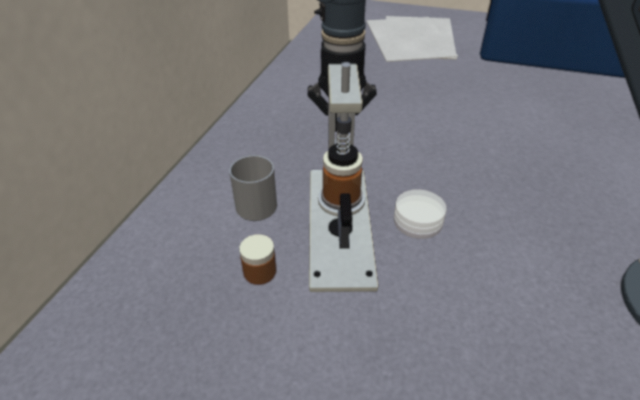

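The hand is behind the uprights over the tail and the arm is clear of the head. I correct about 6 mm sideways and descend.

>>> play_rows --xyz '[[0.03,0.04,0.04],[0,0,0.04],[0,0,0.04],[0,0,0.03],[0,0,0]]' --twist '[[0,0,0],[0,0,0],[0,0,0],[0,0,0],[0,0,0]]' --fingers '[0,0,0,0,0]'

```text
time: 17.9
ee_pos: [614.2, -136.6, 109.2]
ee_rot: [-3.095, -0.531, 0.002]
wrist_force: [0.1, 0.2, -0.8]
finger_gap: -0.4
```

```bash
python3 - <<'E'
from h import *
plan((612.5,-136,103),0.34,1)
E
```

```text
t 17.9 p [ 614.2 -136.6  109.2] yaw 0.34 tilt [-0.001  0.001 -1.   ] F [ 0.13  0.16 -0.78] gap -0.4 turn left units -0.0
[[-0.01, -0.01, 0.05]] [0, 0, -0.0]
```

>>> play_rows --xyz '[[0,0,0.02],[0,0,0.02],[0,0,0.02],[0,0,0]]' --twist '[[0,0,0],[0,0,0],[0,0,0],[0,0,0]]' --fingers '[0,0,0,0]'

```text
time: 18.4
ee_pos: [614.5, -136.6, 102.1]
ee_rot: [-3.096, -0.532, 0.001]
wrist_force: [-0.5, 0.7, 1.6]
finger_gap: 0.4
```

>>> play_rows --xyz '[[0,0,0.02],[0,0,0.02],[0,0,0]]' --twist '[[0,0,0],[0,0,0],[0,0,0]]' --fingers '[0,0,0]'

```text
time: 18.77
ee_pos: [614.8, -136.9, 99.9]
ee_rot: [3.096, 0.532, 0.001]
wrist_force: [1.0, 0.1, -0.8]
finger_gap: 0.2
```

>>> play_rows --xyz '[[0,0,0.02],[0,0,0.02],[0,0,0]]' --twist '[[0,0,0],[0,0,0],[0,0,0]]' --fingers '[0,0,0]'

```text
time: 19.15
ee_pos: [615.2, -137.2, 96.3]
ee_rot: [3.095, 0.532, 0.003]
wrist_force: [-0.1, -0.7, -0.6]
finger_gap: -0.0
```

```bash
python3 - <<'E'
from h import *
plan((612.5,-136,88),0.34,1)
im=get_image("side")[40:300,220:460];cv2.imwrite("pics/s9.png",cv2.resize(im[:,:,::-1],None,fx=2.3,fy=2.3,interpolation=cv2.INTER_CUBIC))
plan((612.5,-136,88),0.34,1)
E
```

```text
t 19.15 p [ 615.2 -137.2   96.3] yaw 0.341 tilt [ 0.002 -0.001 -1.   ] F [-0.12 -0.74 -0.65] gap -0.0 turn left units 0.01
[[-0.02, -0.02, 0.07]] [0, 0, 0.01]
t 19.2 p [ 615.2 -137.1   96.3] yaw 0.341 tilt [ 0.002 -0.001 -1.   ] F [ 0.04 -0.45  0.5 ] gap -0.0 turn left units 0.01
[[-0.02, -0.02, 0.07]] [0, 0, 0.01]
```

View pics/s9.png

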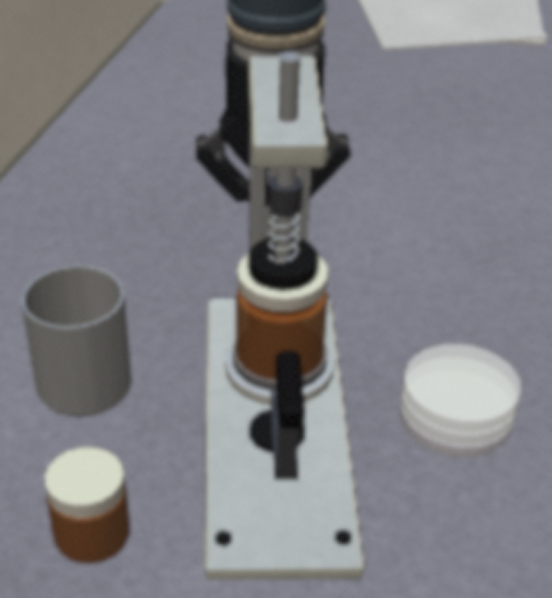

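>>> play_rows --xyz '[[0,0,0.02],[0,0,0.02],[0,0,0]]' --twist '[[0,0,0],[0,0,0],[0,0,0]]' --fingers '[0,0,0]'

```text
time: 19.58
ee_pos: [615.5, -137.2, 90.7]
ee_rot: [3.095, 0.532, 0.003]
wrist_force: [0.3, -0.7, 0.7]
finger_gap: 0.1
```

>>> play_rows --xyz '[[0,0,0.02],[0,0,0.01],[0,0,0],[0,0,0]]' --twist '[[0,0,0],[0,0,0],[0,0,0],[0,0,0]]' --fingers '[0,0,0,0]'

```text
time: 20.08
ee_pos: [615.5, -137.1, 86.9]
ee_rot: [3.095, 0.532, 0.003]
wrist_force: [0.7, -0.3, 1.9]
finger_gap: -0.0
```

```bash
python3 - <<'E'
from h import *
plan((612.5,-136,88),0.34,1)
im=get_image("side")[40:300,220:460];cv2.imwrite("pics/s10.png",cv2.resize(im[:,:,::-1],None,fx=2.3,fy=2.3,interpolation=cv2.INTER_CUBIC))
im=get_image("top")[80:260,300:540];cv2.imwrite("pics/t10.png",cv2.resize(im[:,:,::-1],None,fx=3,fy=3,interpolation=cv2.INTER_CUBIC))
E
```

```text
t 20.075 p [ 615.5 -137.1   86.9] yaw 0.341 tilt [ 0.002 -0.001 -1.   ] F [ 0.67 -0.26  1.85] gap -0.0 turn left units 0.01
[[-0.02, -0.02, -0.01]] [0, 0, 0.01]
```

View pics/s10.png

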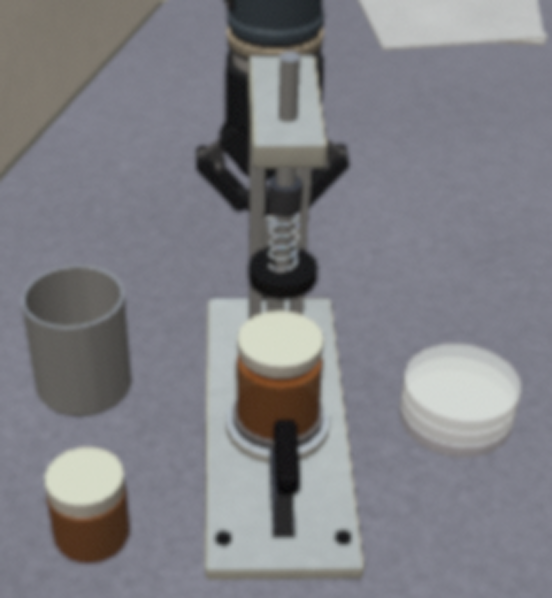

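View pics/t10.png

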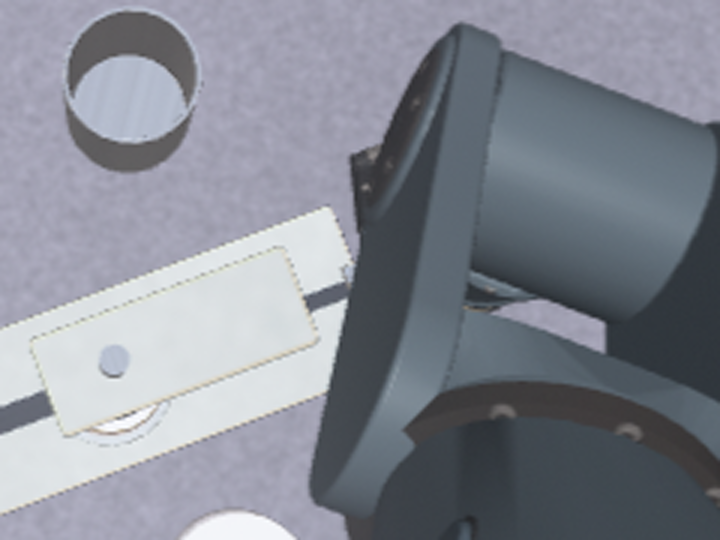

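The carrier is sinking: the foot hangs free and the handle is back near the base. I hold the tail down for longer.

>>> play_rows --xyz '[[0,0,0],[0,0,0],[0,0,0],[0,0,0],[0,0,0],[0,0,0],[0,0,0],[0,0,0]]' --twist '[[0,0,0],[0,0,0],[0,0,0],[0,0,0],[0,0,0],[0,0,0],[0,0,0],[0,0,0]]' --fingers '[0,0,0,0,0,0,0,0]'

```text
time: 21.18
ee_pos: [615.4, -137.1, 87.1]
ee_rot: [3.095, 0.532, 0.003]
wrist_force: [-1.5, -0.5, 1.4]
finger_gap: 0.0
```

>>> play_rows --xyz '[[0,0,0],[0,0,0],[0,0,0],[0,0,0]]' --twist '[[0,0,0],[0,0,0],[0,0,0],[0,0,0]]' --fingers '[0,0,0,0]'

```text
time: 21.68
ee_pos: [615.4, -137.1, 87.1]
ee_rot: [3.095, 0.532, 0.003]
wrist_force: [-0.7, -0.7, 0.4]
finger_gap: 0.4
```

```bash
python3 - <<'E'
from h import *
im=get_image("side")
cv2.imwrite("pics/s11full.png",im[:,:,::-1])
cv2.imwrite("pics/s11.png",cv2.resize(im[50:300,220:460][:,:,::-1],None,fx=2.4,fy=2.4,interpolation=cv2.INTER_CUBIC))
plan((612.5,-136,88),0.34,1)
# handle dark mask centroid in side, vs start
for f in("side0","s11full"):
    a=cv2.imread(f"pics/{f}.png");m=np.zeros(a.shape[:2],np.uint8);m[215:262,330:360]=a[215:262,330:360].max(axis=2)<45
    ys,xs=np.where(m);print(f,xs.mean().round(2),ys.mean().round(2),ys.min(),ys.max(),len(xs))
E
```

```text
t 21.725 p [ 615.4 -137.1   87.1] yaw 0.34 tilt [ 0.002 -0.001 -1.   ] F [0.73 0.14 1.31] gap 0.0 turn left units 0.01
[[-0.02, -0.02, -0.01]] [0, 0, 0.01]
side0 343.73 240.2 223 261 330
s11full 343.69 240.17 223 261 333
```

View pics/s11.png

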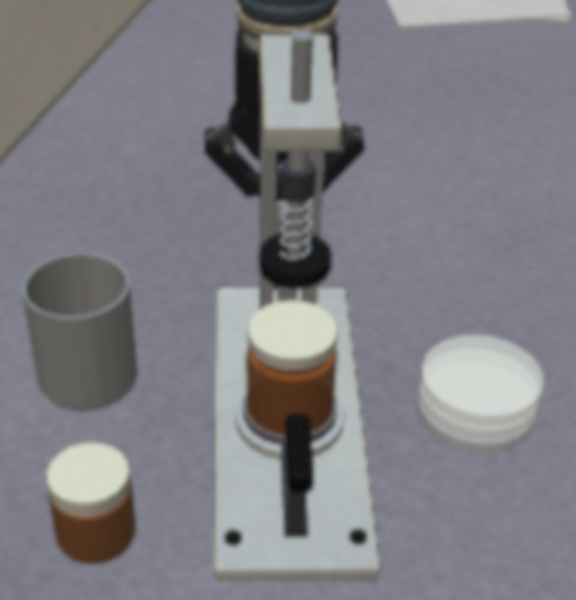

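The handle is back at its starting pixel, (343.7,240.2). The lid top is about 5 zoomed pixels lower than at the start, so the lid has been pushed home. Releasing the tail and retreating.

>>> play_rows --xyz '[[0,0,-0.05],[0,0,-0.15],[0,0,-0.25],[0,0,-0.25],[0,0,0],[0,0,0],[0,0,0],[0,0,0]]' --twist '[[0,0,0],[0,0,0],[0,0,0],[0,0,0],[0,0,0],[0,0,0],[0,0,0],[0,0,0]]' --fingers '[0,0,0,0,0,0,0,0]'

```text
time: 22.72
ee_pos: [613.8, -136.4, 174.7]
ee_rot: [-3.096, -0.532, 0.001]
wrist_force: [-0.2, 0.4, -0.1]
finger_gap: -0.2
```

```bash
python3 - <<'E'
from h import *
im=get_image("side")
cv2.imwrite("pics/s12.png",im[:,:,::-1])
plan((612.5,-136,88),0.34,1)
for f in("side0","s12"):
    a=cv2.imread(f"pics/{f}.png");m=np.zeros(a.shape[:2],np.uint8);m[215:262,330:360]=a[215:262,330:360].max(axis=2)<45
    ys,xs=np.where(m);print(f,xs.mean().round(2),ys.mean().round(2))
    # lid: bright, low-saturation/yellowish blob
    r=a[170:205,320:364].astype(int);mm=(r.min(axis=2)>165)&(r[:,:,2]-r[:,:,0]>15);ys,xs=np.where(mm);print('lid',len(xs),ys.min()+170,ys.max()+170,ys.mean()+170)
o=np.array([557,19,0])
for z in (130,135):print(proj("side",o+[0,0,z]))
E
```

```text
t 22.775 p [ 613.8 -136.4  174.6] yaw 0.34 tilt [-0.001  0.    -1.   ] F [ 0.81 -0.04 -0.95] gap 0.3 turn left units 0.01
[[-0.01, -0.01, 0.72]] [0, 0, 0.01]
side0 343.73 240.2Traceback (most recent call last):
  File "<stdin>", line 9, in <module>
    return umr_minimum(a, axis, None, out, keepdims, initial, where)
ValueError: zero-size array to reduction operation minimum which has no identity
```

View pics/s12.png

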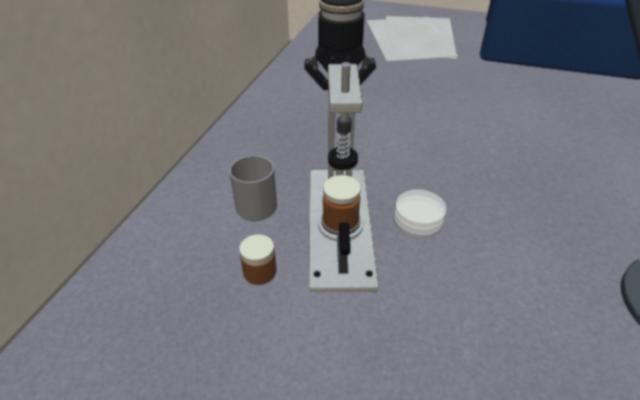

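```bash
python3 - <<'E'
from h import *
for f in("side0","s12"):
    a=cv2.imread(f"pics/{f}.png").astype(int)
    print(f,'lid col',a[172:210,336:348].mean(axis=1)[:,0].astype(int).tolist())
    m=(a[222:258,335:355].max(axis=2)<45);print(np.where(m)[0].mean().round(2))
o=np.array([557,19,0])
print([proj("side",o+[0,0,z]).round(1).tolist() for z in (130,135)])
E
```

```text
side0 lid col [142, 176, 192, 195, 196, 196, 196, 196, 196, 197, 197, 197, 197, 197, 197, 196, 197, 197, 197, 197, 198, 197, 196, 183, 153, 125, 113, 109, 104, 91, 66, 41, 30, 30, 35, 38, 34, 29]
16.95
s12 lid col [103, 106, 121, 152, 181, 194, 196, 197, 197, 197, 197, 198, 197, 198, 198, 198, 198, 198, 198, 198, 198, 198, 199, 199, 198, 196, 181, 149, 122, 112, 106, 92, 64, 40, 36, 38, 35, 30]
16.97
[[343.4, 176.7], [343.5, 174.3]]
```

```bash
python3 - <<'E'
from plant import env
print(env.sign_off())
E
```

```text
the job is handed in; nothing more can be done
None
```

The lid is pressed home and the carrier is back fully down. I handed the job in at about 22.8 s of the 64 s allowed; no verdict was reported.

- **Pressing:** I gripped the lift handle and raised it in short steps. Foot contact showed at about 54 mm of carrier height, where the load at rest rose from about 7 N to 14 N. I raised to 63 mm, which put an estimated 11–12 N on the foot (limit 15 N).
- **Holding:** I lowered the carrier onto the pawl's tooth at 59.5 mm and opened the fingers. The pawl alone held it for more than a second. The side picture then showed the foot on the lid and the handle at the height expected for 59.5 mm.
- **Sinking:** I pressed the pawl's tail about 15 mm down with shut fingers and held it there until the carrier was down. Readings there stayed below 2 N. I then backed off.

**Last checks:**
- **Carrier:** the handle's pixel position matches the start within 0.1 px.
- **Lid:** its top sits about 2.7 px lower than at the start, roughly 5.6 mm. That fits the stated 4–7 mm of travel, but 1 px is about 2 mm, so the picture alone cannot confirm it is home within 1.5 mm. The foot load supports that it is.
- **Bystanders:** they look unmoved in the side view.
- **Robot:** it is clear of everything at z ≈ 175 mm.

**Disagreements:**
- **Tail force:** it read near zero most of the way, below the up to 8 N expected with loaded teeth. The sensor has about 1 N of noise. The carrier still released.
- **Script error:** one colour-mask script for the lid failed, so I used a brightness profile instead.

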